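# Load a vial on the filling turntable and index it under the funnel

## Robot

A 6-joint arm with a two-finger parallel gripper is mounted at the origin on a cart in front of the work surface, level with it; the furniture and walls round the work are solid. World frame = base frame: x ahead of the robot, y to its left, z up, the work surface at z = 0. Lengths are in m, angles in rad, forces in N, time in s.
With the tool pointing down it reaches from about 0.425 to 0.95 m from the base axis. Payload 3.5 kg.
Tool frame: the origin (TCP) lies at the very end of the fingers, on their centre line; the grasp point (between the pads) lies 19 mm behind it; z points along the fingers, y is the line along which they close (so a half turn about z gives the same grasp; the last joint's range is limited). The gripper opens to 85 mm and grips with 20 to 120 N. Pads are 22 mm wide; open, the fingers measure 114 mm over their backs; the gripper's body (76 mm by 85 mm) begins 54 mm behind the grasp point. The pads swing forward as they close: fully open they stand 13 mm farther back than shut.
Start: joints at [1.122, 0.286, 1.577, -0, 1.279, -0.15], TCP at [0.199, 0.645, 0.231] pointing down, gripper open.
Joint ranges: [-2.77, 2.77], [-0.9, 2.22], [0.21, 2.48], [-1.53, 4.67], [0.24, 2.81], [-2.84, 2.84]. Speed limits (rad/s): [2.79, 2.79, 3.14, 3.14, 3.14, 3.14].

## Interface

Orientations are given as a unit quaternion [x, y, z, w].
In Python, from workcell import ctrl gives the robot as it stands. The module is installed in compiled form; this text tells all that it offers. Calls block until the motion is done:
- ctrl.move_ptp(position, orientation): joint-space move of the TCP to a pose.
- ctrl.line_to(position, rotation=None, rate=0.15, force_limit=None): straight line of the TCP; rotation=None keeps the orientation; rate is the mean speed in m/s. With force_limit (N) it stops when the force on the tool has changed by that much, and returns True; else False.
- ctrl.move_j(angles): joint-space move.
- ctrl.move_gripper(opening, force=None): finger opening in m; force is the grip in N (None keeps the last); returns when the fingers have stopped.
- ctrl.dwell(seconds).
- ctrl.solve_ik(position, orientation): joint angles nearest the present ones, or None.
- ctrl.get_state(): the state.
- ctrl.read_camera(name): name is "scene" or "top" or "wrist"; returns a dict with "frame" (400x640x3 uint8, red, green, blue), "mtx" (3x3 intrinsics, pixels), "D" ([k1, k2, p1, p2, k3] as OpenCV has them; the pictures are not rectified), "camera_from_world" (4x4, takes a point from world to camera coordinates). Camera axes: x right, y down, z forward; pixel columns grow to the right and rows downward; lengths in m; the calibration is good to about 2 mm. A picture is of the moment at which its call begins. There is no depth.
A pose or a line that the arm cannot do raises ctrl.MotionError and nothing moves.
- ctrl.close_job(): hands the job in; it is judged then, once.
The state is a dict: "t": time; "joints": joint angles; "joint_vel": joint speeds; "joint_efforts": joint torques, N m; "tool_pos": TCP position; "tool_rot": TCP orientation; "wrist_force": force on the tool from outside, world axes, zero at the start; "ft_torque": the same for the moment, N m; "grip_width": finger opening in m; "grip_force": force on a finger pad.
Only numpy, scipy, OpenCV 4.12 (cv2) and the standard library are available. Lean on these libraries where they do the work, as an engineer would, in place of code of your own. Each camera call takes 0.05 s, during which the arm holds its last target. There are 200 camera calls.

## Task

Stand the loose amber vial upright in the empty nest at the front of the filling turntable and let go of it. Then pull up the red index knob, swing the table a quarter turn clockwise (seen from above) to bring that nest under the funnel, and let the sprung pin drop fully home in the fill-station hole, which lies hidden under the disc and has to be felt for: never lean hard on the pin once it has caught, and leave everything else standing where it is.

Things in the scene. Friction and masses are not known exactly. Their poses are not given: they have to be found in the camera images.
- vial_center (a point): The loose amber vial, open at the top and part filled with tablets: an upright cylinder 36 mm in diameter and 84 mm high, about 45 g. This point is at its centre, 42 mm above its foot; z is its axis, up.
- turntable_base: Fixed base of the filling turntable. Origin: on the axis of turning, at worktop height; z up; y points to the funnel. On it turns an aluminium disc, radius 120 mm, top 40 mm over the worktop, with four white ring nests 72 mm from the axis, a quarter turn apart. At the start the empty front nest is at -x of this frame, another empty one at -y; those at +y (under the funnel) and +x hold filled vials.
- turntable (a joint): Angle of the disc, rad: 0 at the start, where the pin locks it; grows clockwise seen from above. With the pin out it turns all the way round against 0.12 N m of friction. Near 1.57 the front nest is under the funnel.
- front_nest (a point): The nest to load, a white ring on the disc; it turns with the disc. This point: centre of its floor, 40 mm over the worktop. Bore 38.5 mm, flared to 43 mm at the rim, 25 mm deep, outside 45 to 50 mm. A vial in it stands with its foot on the floor, with play all round.
- funnel_spout (a point): Centre of the lower end of the funnel's 14 mm spout, fixed, 137 mm over the worktop. The steel funnel is 66 mm wide at its top, 198 mm over the worktop, and hangs from a 14 mm post 160 mm from the axis of turning, beyond the spout. A vial in a nest reaches 124 mm over the worktop.
- index_knob (a point): Centre of the red ribbed index knob: upright cylinder, 26 mm in diameter and 26 mm high, 106 mm from the axis of turning, above a 22 mm steel boss on the disc; turns with the disc. With the pin home this point is 69 mm over the worktop and the knob's foot 56 mm. The nearest nest rings are 35 mm from its side.
- index_pin (a joint): Lift of the knob and its pin, m: 0 = pin home, 0.015 = end stop. A spring presses it down with 8 N at 0, 0.4 N more per mm. From 0.0095 up the pin is clear of the ring of holes. Let go between holes, it rests on the ring's flat face at 0.0095, slides along it as the disc is turned (about 4 N in all at the knob) and drops (damped, in about 30 ms) when it meets a hole.
- pin_tip (a point): Lower end of the 9 mm pin, hidden under the disc; the holes in the ring below are 1.5 mm wider. Holes at disc angles 0, -1.57 and 3.14; the fill-station hole is in an adjustable segment, anywhere from 1.48 to 1.66 rad: neither measured nor visible, so slide the pin until it drops. Once it has caught, pushing on only loads it: it must never bear 40 N.
- filled_1_center (a point): Bystander: filled amber vial (35 mm in diameter, 82 mm high) standing loose in the nest that is under the funnel at the start; it rides along with the disc; its centre.
- filled_2_center (a point): Bystander: the same in the rear nest.
- jar_center (a point): Bystander: amber jar with white lid, 68 mm in diameter, 92 mm high; its centre.
- bottle_center (a point): Bystander: white tablet bottle with white cap, 48 mm in diameter, 88 mm high; its centre.
- stack_center (a point): Bystander: column of nested paper cups, 38 mm in diameter, 100 mm high; its centre.
Not all that is in view belongs to the job. Leave any green or pink look-alike of the part that bears vial_center alone.

How it is judged:
On the way, in this order (a step that is already met when the one before it is completed fails the run):
1. the vial stands in the front nest, let go, with the table still locked at the loading position (horizontal distance between vial_center and front_nest below 0.008 m and z of vial_center in the frame of front_nest between 0.036 and 0.047 m and angle between vial_center's own z axis and vertical below 0.17 rad and value of joint index_pin below 0.003 m and value of joint turntable between -0.05 and 0.05 rad and contact force between the fingers and vial below 0.1 N), for 0.2 s.
2. the index pin is pulled clear of its hole (value of joint index_pin above 0.009 m), for 0.1 s.
At the end, for the whole second after the job is handed in: The vial stands upright in the same nest (within 8 mm of its centre, foot on the floor, tilt under 0.17 rad) below the funnel (within 14 mm of the spout's axis), the disc is at rest between 1.45 and 1.69 rad and the index pin is home (lift under 2 mm) in the fill-station hole; everything is let go (horizontal distance between vial_center and front_nest below 0.008 m and z of vial_center in the frame of front_nest between 0.036 and 0.047 m and angle between vial_center's own z axis and vertical below 0.17 rad and horizontal distance between vial_center and funnel_spout below 0.014 m and value of joint index_pin below 0.002 m and value of joint turntable between 1.45 and 1.69 rad and velocity of joint turntable between -0.05 and 0.05 rad/s); the robot touches nothing.
It fails at once if the pin is loaded with 40 N or more against the ring of holes (contact force between index_pin_c0 and anything else above 40 N).
It fails at once if a vial is tipped over (angle between any of vial_center, filled_1_center, filled_2_center's own z axis and vertical above 0.6 rad).
It fails at once if the jar is pushed out of its place (more than 30 mm) (distance of jar_center from where it was at the start of the episode above 0.03 m).
It fails at once if the tablet bottle is pushed out of its place (more than 30 mm) (distance of bottle_center from where it was at the start of the episode above 0.03 m).
It fails at once if the stack of cups is pushed out of its place (more than 30 mm) (distance of stack_center from where it was at the start of the episode above 0.03 m).
It also fails if it takes over 58 s, if anything falls off the work surface, if the arm or the gripper's body presses on something with over 40 N, if the wrist force passes 120 N, or if a joint passes its speed limit or range.

## Working session

There is one attempt and no reset: what is moved stays moved. The work goes in short steps, each a Python script; the robot and the scene stay as the last script left them, time stands still between calls to the robot, and variables do not carry over. Pictures are saved under pics/ and viewed, at most 10 in all, crops included, and the job is handed in when it is done.

```bash
mkdir -p pics; cat > h.py <<'E'
import numpy as np, cv2
from workcell import ctrl
def cam(n,f=None):
    c=ctrl.read_camera(n)
    if f: cv2.imwrite('pics/'+f,cv2.cvtColor(np.asarray(c['frame']),cv2.COLOR_RGB2BGR)); np.savez('pics/'+f[:-4],m=c['mtx'],D=c['D'],T=c['camera_from_world'])
    return c
def ray(f,uv):
    z=np.load('pics/'+f[:-4]+'.npz'); p=cv2.undistortPoints(np.array([[uv]],float),z['m'],z['D'])[0,0]
    R=z['T'][:3,:3]; return -R.T@z['T'][:3,3], R.T@np.array([p[0],p[1],1])
def at(f,uv,h):
    o,d=ray(f,uv); return o+d*(h-o[2])/d[2]
def proj(f,P):
    z=np.load('pics/'+f[:-4]+'.npz'); T=z['T']
    return cv2.projectPoints(np.atleast_2d(P).astype(float),cv2.Rodrigues(T[:3,:3])[0],T[:3,3],z['m'],z['D'])[0][:,0]
E
python3 - <<'E'
from h import *
a=cam('top','top.png');b=cam('scene','scene.png')
for f in('top.png','scene.png'):
    print(ray(f,(320,200)))
s=ctrl.get_state();print(s['t'],s['tool_rot'],s['wrist_force'])
E
```

```text
(array([ 0.35578116, -0.05695093,  1.62929583]), array([ 0.15486797,  0.01466956, -0.98792224]))
(array([ 0.06226725, -0.9479196 ,  0.82978781]), array([ 0.40386411,  0.72475417, -0.55841229]))
0.1 [ 1.48881836e-01  9.88854395e-01 -1.03618692e-03 -3.31331571e-04] [0.21878498 0.13566031 0.40343416]
```

View pics/top.png

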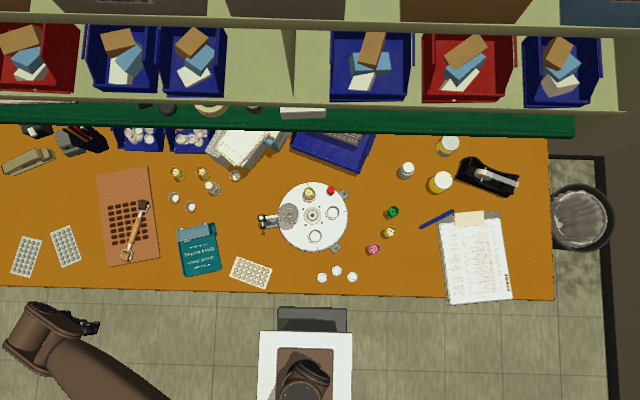

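View pics/scene.png

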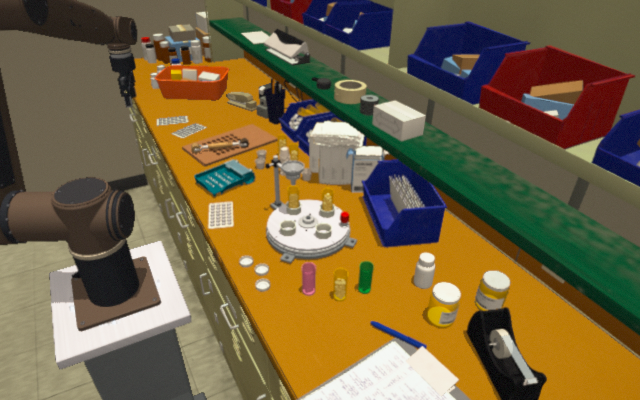

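```bash
python3 - <<'E'
from h import *
a=cv2.imread('pics/top.png');b=cv2.imread('pics/scene.png')
c1=cv2.resize(a[165:270,250:410],(800,525),interpolation=cv2.INTER_CUBIC)
c2=cv2.resize(b[140:310,240:450],(740,600),interpolation=cv2.INTER_CUBIC)
cv2.imwrite('pics/c1.png',c1);cv2.imwrite('pics/c2.png',c2)
E
```

```text
(no output)
```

View pics/c1.png

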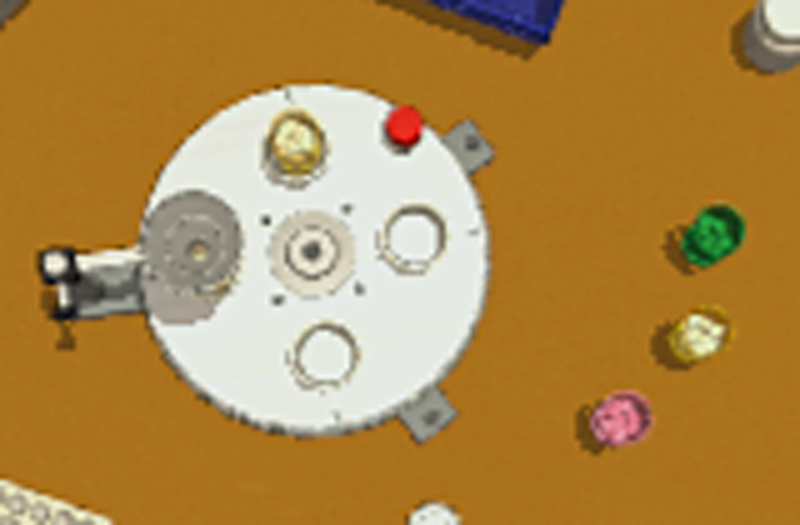

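View pics/c2.png

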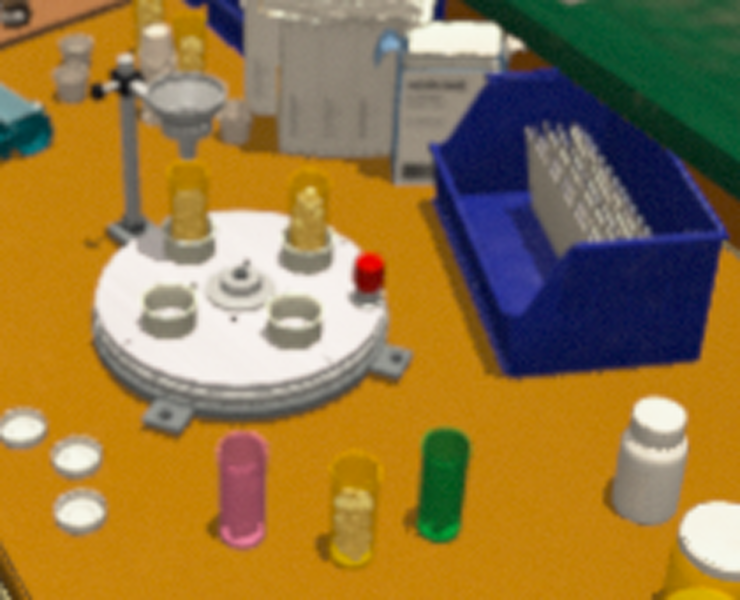

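```bash
python3 - <<'E'
from h import *
from scipy.optimize import least_squares
t=lambda x,y:((x+.5)/5-.5+250,(y+.5)/5-.5+165)
s=lambda x,y:((x+.5)*210/740-.5+240,(y+.5)*170/600-.5+140)
def two(r1,r2):
    (o1,d1),(o2,d2)=r1,r2
    A=np.c_[d1,-d2]; k=np.linalg.lstsq(A,o2-o1,rcond=None)[0]; p,q=o1+k[0]*d1,o2+k[1]*d2
    return (p+q)/2,np.linalg.norm(p-q)
T,S='top.png','scene.png'
print('vial',at(T,t(702,333),.084),at(S,s(357,463),.084),two(ray(T,t(702,333)),ray(S,s(357,463))))
print('knob',at(T,t(405,125),.082),at(S,s(369,272),.069))
print('post',at(T,t(57,262),.2))
obs=[(T,t(327,352),(-.072,0,.065)),(T,t(415,234),(0,-.072,.065)),(T,t(314,260),(0,0,.04)),
(S,s(170,298),(-.072,0,.065)),(S,s(294,306),(0,-.072,.065))]
def W(q,L):
    c,s_=np.cos(q[2]),np.sin(q[2]); return np.array([q[0]+c*L[0]-s_*L[1],q[1]+s_*L[0]+c*L[1],L[2]])
f=lambda q:np.concatenate([proj(F,W(q,L))[0]-np.array(u) for F,u,L in obs])
r=least_squares(f,[.5,0,0]);print('base',r.x,r.fun.round(1))
q=r.x
print('front',W(q,(-.072,0,.04)))
k=at(T,t(405,125),.082)-W(q,(0,0,0));print('knob r,ang',np.hypot(k[0],k[1]),np.degrees(np.arctan2(k[1],k[0])-q[2]))
for n,uv,h in(('bottle',(407,169),.088),('pink',t(620,418),.084),('green',t(715,235),.084)):print(n,at(T,uv,h))
for g in((176,173),(203,172)):print(at(T,g,.08))
E
```

```text
vial [ 0.49814026 -0.27230997  0.084     ] [ 0.49934612 -0.27348866  0.084     ] (array([ 0.49890919, -0.27273923,  0.08342918]), np.float64(0.0015781507701101256))
knob [ 0.63521244 -0.06911982  0.082     ] [ 0.63353901 -0.06899709  0.069     ]
post [0.52120296 0.14694856 0.2       ]
base [ 0.54768665 -0.00692519  0.18422857] [-0.   1.  -0.1  0.5 -0.5 -0.5  0.2 -0.1  0.8  0.2]
front [ 0.47690504 -0.02011474  0.04      ]
knob r,ang 0.10737288999974101 -45.952600928238816
bottle [ 0.71272726 -0.32876631  0.088     ]
pink [ 0.43971033 -0.21778692  0.084     ]
green [ 0.56485305 -0.28074146  0.084     ]
[0.67925929 0.46290059 0.08      ]
[0.68524616 0.37052562 0.08      ]
```

```bash
cat >> h.py <<'E'
from scipy.spatial.transform import Rotation as Rn
def down(a):
    y=np.array([np.cos(a),np.sin(a),0]); z=np.array([0,0,-1.]); return Rn.from_matrix(np.c_[np.cross(y,z),y,z]).as_quat()
E
python3 - <<'E'
from h import *
for d in(65,-115):
    q=down(np.radians(d))
    for P in((.499,-.273,.2),(.477,-.02,.25),(.477,-.02,.08)): 
        j=ctrl.solve_ik(P,q); print(d,P,None if j is None else np.round(j,2))
s=ctrl.get_state();print(np.degrees(np.arctan2(*Rn.from_quat(s['tool_rot']).as_matrix()[:2,1][::-1])))
d=65 if ctrl.solve_ik((.499,-.273,.2),down(np.radians(65))) is not None else -115
ctrl.move_ptp((.44,-.02,.28),down(np.radians(d)))
cam('wrist','w1.png'); print(ctrl.get_state()['t'],proj('w1.png',[[.477,-.020,.065],[.477,-.020,.04]]))
E
```

```text
65 (0.499, -0.273, 0.2) [-0.68  0.08  1.87 -0.    1.19 -1.81]
65 (0.477, -0.02, 0.25) [-0.25 -0.18  2.03 -0.    1.29 -1.39]
65 (0.477, -0.02, 0.08) [-0.25  0.04  2.16 -0.    0.94 -1.39]
-115 (0.499, -0.273, 0.2) [-0.68  0.08  1.87 -0.    1.19  1.33]
-115 (0.477, -0.02, 0.25) [-0.25 -0.18  2.03 -0.    1.29  1.75]
-115 (0.477, -0.02, 0.08) [-0.25  0.04  2.16 -0.    0.94  1.75]
72.87574536556318
2.6667 [[327.48364187 203.31098541]
 [326.7957738  198.56364341]]
```

View pics/w1.png

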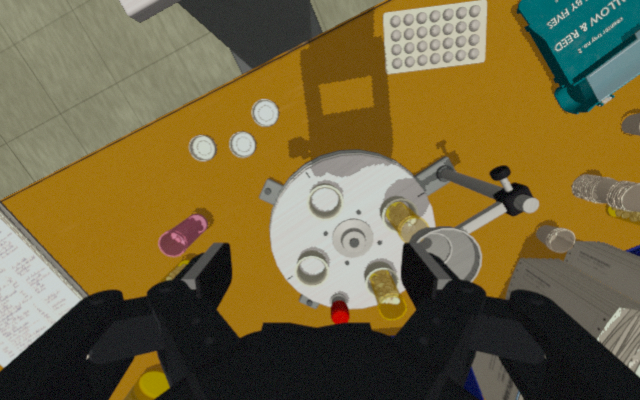

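```bash
python3 - <<'E'
from h import *
a=cv2.imread('pics/w1.png')
a=cv2.resize(a[165:295,260:390],(600,600),interpolation=cv2.INTER_CUBIC)
cv2.imwrite('pics/c3.png',a); print(ray('w1.png',(325,200)))
E
```

```text
(array([0.3813221 , 0.00815968, 0.42261666]), array([ 0.243938  , -0.07911599, -0.96708765]))
```

View pics/c3.png

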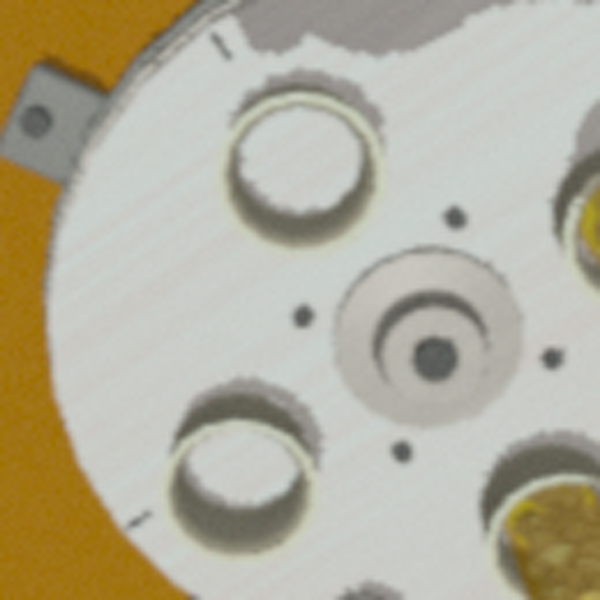

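```bash
python3 - <<'E'
from h import *
from scipy.optimize import least_squares
w=lambda x,y:((x+.5)*130/600-.5+260,(y+.5)*130/600-.5+165)
u=w(302.5,168.5);v=w(241,487)
print('front w',at('w1.png',u,.065),'right w',at('w1.png',v,.065))
t=lambda x,y:((x+.5)/5-.5+250,(y+.5)/5-.5+165)
s=lambda x,y:((x+.5)*210/740-.5+240,(y+.5)*170/600-.5+140)
print('front t,s',at('top.png',t(327,352),.065),at('scene.png',s(170,298),.065))
print('right t,s',at('top.png',t(415,234),.065),at('scene.png',s(294,306),.065))
E
```

```text
front w [ 0.47298901 -0.02154543  0.065     ] right w [ 0.55634548 -0.08000584  0.065     ]
front t,s [ 0.48017776 -0.02013475  0.065     ] [ 0.4762239  -0.02045133  0.065     ]
right t,s [ 0.56264104 -0.07798286  0.065     ] [ 0.55939089 -0.07599674  0.065     ]
```

```bash
python3 - <<'E'
from h import *
q=down(np.radians(65))
ctrl.move_ptp((.4989,-.2729,.2),q); ctrl.move_gripper(.062,20)
print(ctrl.line_to((.4989,-.2729,.040),rate=.12,force_limit=6))
ctrl.move_gripper(.02,25); s=ctrl.get_state(); print(s['t'],s['tool_pos'],s['grip_width'],s['grip_force'],s['wrist_force'])
ctrl.line_to((.4989,-.2729,.2),rate=.15)
ctrl.line_to((.476,-.0207,.2),rate=.2)
ctrl.line_to((.476,-.0207,.125),rate=.12)
s=ctrl.get_state(); print(s['t'],s['tool_pos'],s['grip_width'],s['wrist_force'])
cam('scene','s2.png');a=cv2.imread('pics/s2.png')
b=cam('wrist','w2.png');b=cv2.imread('pics/w2.png')
# side by side crops
cv2.imwrite('pics/c4.png',np.hstack([cv2.resize(a[170:270,240:340],(400,400),interpolation=cv2.INTER_CUBIC),cv2.resize(b[130:280,240:390],(400,400),interpolation=cv2.INTER_CUBIC)]))
E
```

```text
False
5.925 [ 0.49937082 -0.27321223  0.04076266] 0.03482825059426636 24.898179493902717 [ 0.80212672 -0.24062755  2.71273953]
9.3333 [ 0.47657316 -0.02102897  0.12560433] 0.03461338469855418 [-0.35042956 -0.1243813  -0.02112416]
```

View pics/c4.png

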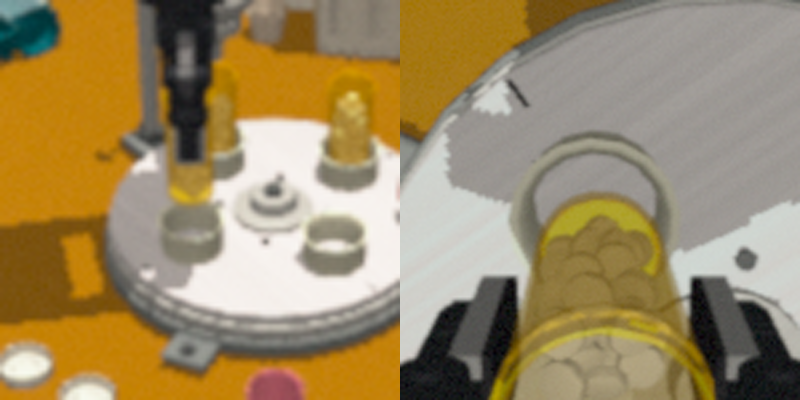

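```bash
python3 - <<'E'
from h import *
w=lambda x,y:((x-400+.5)*.375-.5+240,(y+.5)*.375-.5+130)
s=lambda x,y:((x+.5)/4-.5+240,(y+.5)/4-.5+170)
v=np.array([.4766,-.0210]); a=np.radians(65); tx=np.array([-np.sin(a),np.cos(a)]);ty=np.array([np.cos(a),np.sin(a)])
P=lambda xy,z:np.r_[xy,z]
inv=lambda uv:((uv[:,0]+.5-240)/.375-.5+400,(uv[:,1]+.5-130)/.375-.5)
F='w2.png'
pts=[P(v+.018*tx,.0848),P(v+.018*tx,.1688),P(v+.018*ty,.1688),P(v-.018*ty,.1688),P(v+.018*ty,.0848),P(v-.018*ty,.0848)]
print('wrist vial foot near, top near, top L/R, foot L/R\n',np.c_[inv(proj(F,pts))].round(0))
c=np.array([.473,-.0215])
for n in ([.473,-.0215],[.476,-.0207]):
  n=np.array(n);print('nest rim near/L/R',np.c_[inv(proj(F,[P(n+.0225*tx,.065),P(n+.025*tx,.04),P(n+.0225*ty,.065),P(n-.0225*ty,.065)]))].round(0).tolist())
i2=lambda uv:np.c_[(uv[:,0]+.5-240)*4-.5,(uv[:,1]+.5-170)*4-.5].round(0).tolist()
print('scene foot c, rim c, nest',i2(proj('s2.png',[P(v,.0848),P(v,.065),P([.473,-.0215],.065),P([.476,-.0207],.065)])))
E
```

```text
wrist vial foot near, top near, top L/R, foot L/R
 [[603. 181.]
 [602. 326.]
 [721. 436.]
 [482. 436.]
 [672. 249.]
 [533. 249.]]
nest rim near/L/R [[596.0, 137.0], [596.0, 113.0], [675.0, 215.0], [516.0, 215.0]]
nest rim near/L/R [[603.0, 145.0], [603.0, 121.0], [682.0, 223.0], [523.0, 223.0]]
scene foot c, rim c, nest [[193.0, 196.0], [194.0, 218.0], [190.0, 220.0], [193.0, 218.0]]
```

```bash
python3 - <<'E'
from h import *
a=cv2.imread('pics/s2.png');b=cv2.imread('pics/w2.png')
cv2.imwrite('pics/c5.png',np.hstack([cv2.resize(a[200:245,265:310],(400,400),interpolation=cv2.INTER_CUBIC),cv2.resize(b[170:220,275:345][:, :],(400,286),interpolation=cv2.INTER_CUBIC).repeat(1,0) if 0 else cv2.resize(b[170:250,275:355],(400,400),interpolation=cv2.INTER_CUBIC)]))
E
```

```text
(no output)
```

View pics/c5.png

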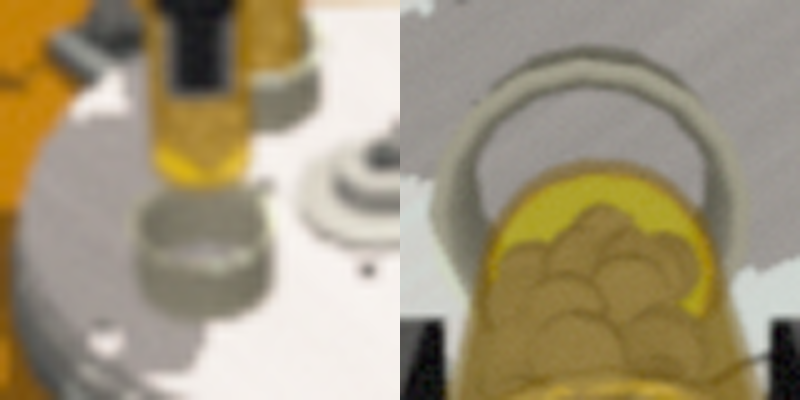

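```bash
python3 - <<'E'
from h import *
x,y=.4755,-.0226
ctrl.line_to((x,y,.125)); ctrl.dwell(.2)
print(ctrl.line_to((x,y,.078),rate=.04,force_limit=4))
s=ctrl.get_state(); print(s['t'],s['tool_pos'],s['wrist_force'],s['ft_torque'])
E
```

```text
True
10.9 [ 0.47520667 -0.02255977  0.080649  ] [-0.58407579  0.1674435   4.18771864] [0.01526072 0.01232935 0.0578696 ]
```

```bash
python3 - <<'E'
from h import *
s=ctrl.get_state()['tool_pos']
ctrl.move_gripper(.06); ctrl.dwell(.3)
ctrl.line_to((s[0],s[1],.22),rate=.2)
# stand aside, look
ctrl.move_ptp((.47,-.16,.25),down(np.radians(65)))
cam('scene','s3.png');cam('top','t3.png');print(ctrl.get_state()['t'])
a=cv2.imread('pics/s3.png');b=cv2.imread('pics/t3.png')
cv2.imwrite('pics/c6.png',np.hstack([cv2.resize(a[150:270,240:360],(400,400),interpolation=cv2.INTER_CUBIC),cv2.resize(b[175:255,270:350],(400,400),interpolation=cv2.INTER_CUBIC)]))
for k in (62,56,70):
  for d in(-120,-60,0,60,120,30,90,-30,-90):pass
E
```

```text
13.1333
```

View pics/c6.png

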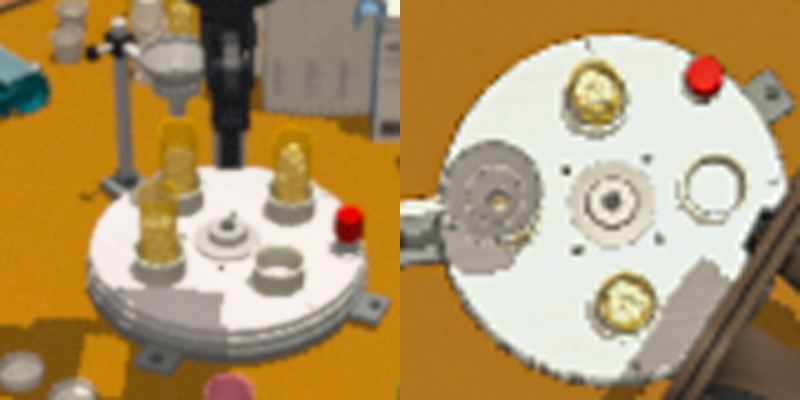

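```bash
cat >> h.py <<'E'
AX=np.array([.5457,-.0095]); PH0=np.radians(-35.0)
def kp(th,z,r=.106,off=0.):
    p=PH0-th; return (AX[0]+r*np.cos(p)-off*np.sin(p),AX[1]+r*np.sin(p)+off*np.cos(p),z), down(p+np.pi/2)
def st(m=''):
    s=ctrl.get_state(); print(m,round(s['t'],2),np.round(s['tool_pos'],4),'F',np.round(s['wrist_force'],1),'T',np.round(s['ft_torque'],2),'g',round(s['grip_width'],4),round(s['grip_force'],1)); return s
E
python3 - <<'E'
from h import *
p,q=kp(0,.2)
ctrl.move_ptp(p,q); ctrl.move_gripper(.046,20); st('above')
print(ctrl.line_to(kp(0,.054)[0],rate=.1,force_limit=6)); ctrl.dwell(.2); st('down')
ctrl.move_gripper(.02,20); s=st('grip')
E
```

```text
above 14.22 [ 0.6322 -0.0712  0.201 ] F [-0.1  0.4  0.4] T [ 0.01 -0.02  0.06] g 0.0458 0.0
False
down 16.02 [ 0.6328 -0.0704  0.0546] F [-0.4  0.4  1.1] T [ 0.02 -0.    0.05] g 0.0461 0.0
grip 16.33 [ 0.6326 -0.0705  0.0544] F [-1.2 -0.9  1.8] T [-0.1   0.2   0.07] g 0.0252 19.9
```

```bash
python3 - <<'E'
from h import *
ctrl.move_gripper(.02,40)
print(ctrl.line_to(kp(0,.0675)[0],rate=.04,force_limit=30)); ctrl.dwell(.15); st('lift')
for th in np.linspace(0,.48,4)[1:]:
    p,q=kp(th,.0675); print(ctrl.line_to(p,q,rate=.08,force_limit=25)); s=st(th)
    ph=PH0-th; F=s['wrist_force']; print(' rad',F[0]*np.cos(ph)+F[1]*np.sin(ph),'tan',-F[0]*np.sin(ph)+F[1]*np.cos(ph))
E
```

```text
False
lift 17.19 [ 0.6323 -0.0706  0.0641] F [  5.4  -2.7 -12.8] T [-0.55 -1.    0.01] g 0.0242 40.0
False
0.16 17.55 [ 0.6209 -0.0843  0.0641] F [  5.5  -5.5 -12.1] T [-0.76 -0.83 -0.18] g 0.0245 40.1
 rad 7.722907399115874 tan -0.11937187457430509
False
0.32 17.91 [ 0.608  -0.0954  0.0642] F [  3.9  -5.6 -12.5] T [-0.8  -0.7  -0.21] g 0.0244 40.1
 rad 6.796065194525247 tan -0.1775581216720119
False
0.48 18.27 [ 0.5935 -0.1043  0.0642] F [  3.9  -5.3 -12.8] T [-0.8  -0.67 -0.29] g 0.0248 40.1
 rad 6.510890922353637 tan 0.9721874587663177
```

```bash
python3 - <<'E'
from h import *
print(ctrl.line_to(kp(.48,.0705)[0],rate=.04)); ctrl.dwell(.15); st('lift')
for th in np.linspace(.48,1.41,7)[1:]:
    p,q=kp(th,.0705); print(ctrl.line_to(p,q,rate=.08,force_limit=25)); s=st(th)
ctrl.dwell(.2); s=st('end'); d=s['tool_pos'][:2]-AX; print('angle',PH0-np.arctan2(d[1],d[0]),np.hypot(*d))
cam('top','t4.png')
E
```

```text
False
lift 18.67 [ 0.5936 -0.1043  0.0668] F [  5.1  -6.3 -13.4] T [-0.9  -0.73 -0.21] g 0.0249 40.1
False
0.635 19.02 [ 0.578  -0.1106  0.0668] F [  3.3  -6.  -13.3] T [-0.89 -0.66 -0.33] g 0.0249 40.1
False
0.79 19.38 [ 0.5619 -0.1145  0.0669] F [  3.3  -6.3 -14. ] T [-0.87 -0.59 -0.31] g 0.0245 40.2
False
0.945 19.74 [ 0.5454 -0.1157  0.0669] F [  3.1  -4.9 -13.2] T [-0.79 -0.56 -0.4 ] g 0.0246 40.2
False
1.1 20.1 [ 0.5292 -0.1143  0.0673] F [  3.2  -4.6 -14. ] T [-0.75 -0.48 -0.4 ] g 0.0244 40.2
False
1.255 20.46 [ 0.5137 -0.1106  0.0683] F [  1.8  -3.2 -14.6] T [-0.59 -0.39 -0.43] g 0.0245 40.2
False
1.41 20.82 [ 0.4992 -0.1047  0.0696] F [  2.   -2.8 -19.3] T [-0.44 -0.35 -0.37] g 0.0244 40.9
end 21.02 [ 0.4992 -0.1047  0.0696] F [  0.9  -3.4 -18.1] T [-0.45 -0.36 -0.32] g 0.0248 41.0
angle 1.414458767617038 0.10596230319688418
```

```bash
python3 - <<'E'
from h import *
ctrl.line_to(kp(1.41,.0670)[0],rate=.04); ctrl.dwell(.15); st('low')
ctrl.move_gripper(.0315,20); ctrl.dwell(.15); st('open')
ctrl.line_to(kp(1.41,.0585)[0],rate=.04); ctrl.dwell(.15); s=st('open low')
F0=s['wrist_force'].copy() if hasattr(s['wrist_force'],'copy') else np.array(s['wrist_force'])
for th in np.arange(1.43,1.78,.02):
    p,q=kp(th,.0585); hit=ctrl.line_to(p,q,rate=.012,force_limit=7); s=ctrl.get_state()
    ph=PH0-th; F=np.array(s['wrist_force'])-F0; ta=-F[0]*np.sin(ph)+F[1]*np.cos(ph); d=np.array(s['tool_pos'][:2])-AX
    print(round(th,2),hit,'ang',round(PH0-np.arctan2(d[1],d[0]),3),'F',F.round(1),'tan',round(ta,1))
    if hit or ta>8: break
st()
E
```

```text
low 21.47 [ 0.4998 -0.105   0.0673] F [  0.6  -2.4 -14.6] T [-0.41 -0.13 -0.22] g 0.0245 41.4
open 21.86 [ 0.501  -0.1053  0.0688] F [-0.4 -0.  -1.2] T [-0.02 -0.03 -0.01] g 0.0313 0.0
open low 22.37 [ 0.4996 -0.105   0.0584] F [-0.2  0.1 -0.2] T [ 0.03  0.02 -0.  ] g 0.0316 0.0
1.43 False ang 1.431 F [ 0.   0.3 -0. ] tan -0.1
1.45 False ang 1.437 F [ 5.2 -1.3 -3.4] tan 5.2
1.47 False ang 1.455 F [ 5.6 -0.9 -3.9] tan 5.3
1.49 False ang 1.474 F [ 5.9 -2.6 -4.2] tan 6.4
1.51 False ang 1.494 F [ 4.9 -2.2 -4. ] tan 5.3
1.53 False ang 1.514 F [ 5.7 -2.3 -3.4] tan 6.1
1.55 False ang 1.534 F [ 5.2 -2.6 -2.5] tan 5.8
1.57 False ang 1.555 F [ 4.5 -1.6 -3.3] tan 4.6
1.59 False ang 1.59 F [ 1.5 -1.4  0.3] tan 2.0
1.61 False ang 1.602 F [ 4.3 -2.4 -2.5] tan 4.8
1.63 True ang 1.6 F [ 2.  -1.7 -0.4] tan 2.6
 25.85 [ 0.4826 -0.0943  0.0588] F [ 1.8 -1.6 -0.6] T [-0.21 -0.38  0.01] g 0.0315 1.5
```

```bash
python3 - <<'E'
from h import *
for th in (1.61,1.63,1.64):
    p,q=kp(th,.0585); hit=ctrl.line_to(p,q,rate=.012,force_limit=8); s=st(str(hit)); d=np.array(s['tool_pos'][:2])-AX; print(PH0-np.arctan2(d[1],d[0]))
    if hit: break
# back off so neither pad touches, then leave upward
s=ctrl.get_state(); th=1.575
p,q=kp(th,.0585); ctrl.line_to(p,q,rate=.03); ctrl.move_gripper(.046); st('open')
p=kp(th,.2)[0]; ctrl.line_to(p,rate=.15)
ctrl.move_ptp((.43,-.25,.28),q); st('clear')
cam('scene','s5.png');cam('top','t5.png')
a=cv2.imread('pics/s5.png');b=cv2.imread('pics/t5.png')
cv2.imwrite('pics/c7.png',np.hstack([cv2.resize(a[150:270,240:360],(400,400),interpolation=cv2.INTER_CUBIC),cv2.resize(b[175:255,260:340],(400,400),interpolation=cv2.INTER_CUBIC)]))
k=kp(1.57,0)[0]
i=lambda uv:((uv+.5-[240,150])*400/120-.5).round(0).tolist()
for l in(0,.0095): print(l,'knob top/foot',i(proj('s5.png',[(k[0],k[1],.082+l),(k[0],k[1],.056+l)])))
E
```

```text
False 26.1 [ 0.4823 -0.0944  0.0589] F [ 4.2 -3.  -0.6] T [-0.48 -0.6  -0.05] g 0.0316 2.5
1.6018300333379163
True 26.34 [ 0.4826 -0.0943  0.0589] F [ 3.  -1.7 -1.6] T [-0.2  -0.4   0.05] g 0.0315 1.5
1.5995177920760295
open 26.88 [ 0.4842 -0.0959  0.0584] F [-0.1  0.2  0.2] T [-0.   -0.03 -0.  ] g 0.0457 0.0
clear 28.73 [ 0.4298 -0.2492  0.2786] F [-0.2  0.3 -0.4] T [-0.04 -0.    0.02] g 0.0455 0.0
0 knob top/foot [[210.0, 278.0], [210.0, 303.0]]
0.0095 knob top/foot [[210.0, 269.0], [210.0, 294.0]]
```

View pics/c7.png

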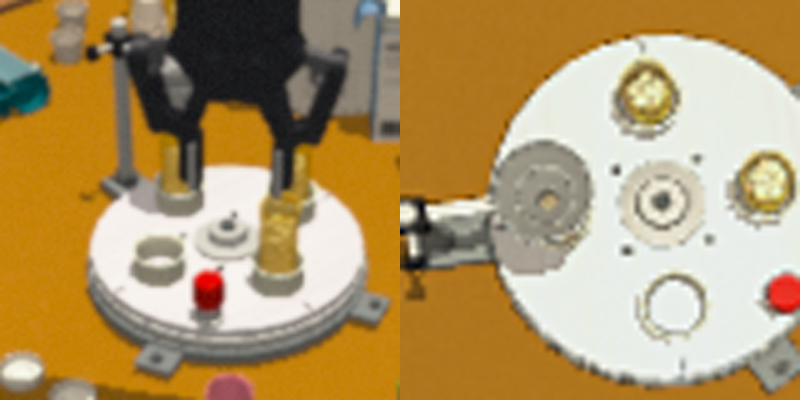

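```bash
python3 -c "
from h import *
print(ctrl.close_job()); print(ctrl.get_state()['t'])"
```

```text
the job is handed in; nothing more can be done
None
the job is handed in; nothing more can be done
```

I've handed in the job: the amber vial stands in its nest, now turned under the funnel, and the pin has dropped into the fill-station hole (caught near 1.57 rad). I confirmed the pin by the knob's height in the last picture and two gentle pushes stopping at the same angle; the hand-in gave no pass or fail result.

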